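Clip an LED driver onto the mounting rail

TASK

Clip the loose grey LED driver onto the rail of the sloping panel, in the free stretch between the terminal blocks and the end clamp, with its orange latch at the lower end: hook its fixed claw over the rail's upper lip, swing the lower end down and push until the latch snaps under the lower lip. Push gently and stop pushing as soon as it has clicked home, then let go. Leave the other things on the table where they lie.

Things in the scene. Friction and masses are not known exactly. Their poses are not given: they have to be found in the camera images.
- driver: Loose light grey LED driver, about 0.2 kg. Own x runs along its 90 mm length from latch end to claw end, y across its 36 mm width, z out of its front. Origin: middle of the mounting face, which comes to sit on the rail's lips. Housing z 0 to 44 mm; a raised nose (x -20 to 20, full width) reaches z 58. On the table it stands front up on its foot, whose lowest parts are at z -11.
- claw (a point): Root of the slot of the driver's fixed claw, at driver x 18, z 0 mm. Claw: block x 18 to 26, z -11 to 0, y -16 to 16, with a toe reaching in to x 14.8; toe top z -2.7 at the root, -5 at the tip, so the slot is 2.7 mm high at its root, 5 mm at its mouth, and opens towards -x. The upper lip (2 mm) enters it with the driver tilted 16 to 24 degrees, latch end raised off the panel.
- latch_tab (a point): Middle of the orange pull tab at the latch's outer end, at driver x -51.5 mm; lower end when fitted. The latch nose reaches in to x -14.8 (catch face z -3), with a lead-in slope to x -18.8 at z -10.7. Hooked on, the nose meets the lower lip at a tilt of about 12 degrees; let go there, the driver stays hanging on its claw, nose resting on the lip.
- shoulder (a point): Middle of the flat lower shoulder of the driver's front at its latch end, at driver x -34, z 44 mm (shoulder x -45 to -20, width 36 mm): a good place to push, towards the panel.
- latch (a joint): Travel of the spring latch in m: 0 sprung in (also when snapped home), up to 0.0045 forced out towards the driver's -x; about 0.002 at the peak. Pushed square to the panel on the shoulder, the driver passes the peak at 6 to 14 N (20 N and more on the middle of its nose); then the latch springs back and the mounting face meets the lips, a hard stop.
- panel: Fixed sloping plate, 230 x 280 mm, inclined 30 degrees. Own x up the slope, y along the rail, z square out of the plate. Origin: middle of the steel rail in the plane of its lips' outer faces, 15 mm off the plate. Driver home: its axes parallel to these (2 degrees of play), its x and z here 0 within 1 mm. Slotted ducts at x 74 to 106 and -106 to -74 stand up to z 20 mm.
- rail_free (a point): Middle of the rail's free stretch, on its centre line in the lip plane (panel x 0, y -28, z 0 mm). Free: panel y -119 to 62; then terminal blocks (up to z 37) on the +y side, an end clamp (up to z 31) on the -y side. Rail lips: 2 mm thick (z -2 to 0), edges at x 17.5 (upper) and -17.5 mm (lower); room behind each lip from |x| 12.5 mm down to the plate.
- stand: Fixed dark steel frame that carries the panel, 192 x 250 mm on the table, origin on the table under its middle. The panel's origin lies 108 mm above the table and 7.5 mm towards the stand's own -x.
- screwdriver: Bystander: screwdriver with orange handle, 224 mm long, 25 mm thick, lying along its own x, origin under its middle.
- strip: Bystander: white ten-way strip connector, 20 x 110 x 16 mm, origin under its middle.
- solder: Bystander: green and silver solder spool, 55 x 78 x 36 mm, origin under its middle.
Mind the look-alikes: they are no part of the job. There is more than one size of the driver; the job needs the middle-sized.

How it is judged:
By the outcome, as a careful person would: the job done as asked, in the order asked, and still so for the second after the job is handed in, with the robot touching nothing.
It also fails if it takes over 42 s, if anything falls off the work surface, if the arm or the gripper's body presses on something with over 40 N, if the wrist force passes 120 N, or if a joint passes its speed limit or range.

ROBOT

A 6-joint arm with a two-finger parallel gripper is mounted at the origin on a cart in front of the work surface, level with it; the furniture and walls round the work are solid. World frame = base frame: x ahead of the robot, y to its left, z up, the work surface at z = 0. Lengths are in m, angles in rad, forces in N, time in s.
With the tool pointing down it reaches from about 0.35 to 0.975 m from the base axis. Payload 4.9 kg.
Tool frame: the origin (TCP) lies at the very end of the fingers, on their centre line; the grasp point (between the pads) lies 19 mm behind it; z points along the fingers, x is the direction in which the jaws open and shut, and the axes are right-handed (so a half turn about z gives the same grasp; the last joint's range is limited). The gripper opens to 85 mm and grips with 20 to 120 N. Pads are 22 mm wide; open, the fingers measure 114 mm over their backs; the gripper's body (76 mm by 85 mm) begins 54 mm behind the grasp point. The pads swing forward as they close: fully open they stand 13 mm farther back than shut.
Start: joints at [-1.345, 0.053, 1.613, -0, 1.476, -0.119], TCP at [0.211, -0.588, 0.231] pointing down, gripper open.
Joint ranges: [-3.01, 3.01], [-1.01, 2.22], [0.06, 2.58], [-1.02, 4.17], [0.09, 2.62], [-3.14, 3.14]. Speed limits (rad/s): [2.57, 2.57, 3.14, 3.14, 3.14, 3.14].

INTERFACE

Orientations are given as a rotation vector (axis times angle).
In Python, from station import readout, viewer, ctrl, nets gives the robot as it stands. The module is installed in compiled form; this text tells all that it offers.
- The arm moves only by the tool step_arm, never from a script. Its argument "moves" is a list that holds one entry, the list of rows, each a list of 4 numbers: the shift along the world's x, y, z in cm, then the turn about the world's z in rad. In form: [[[dx, dy, dz, yaw], ...]]. A call has 1 to 10 rows; each row shifts and turns the commanded pose from where the row before left it; what a row does not reach is not made up. A row lasts 1/12 s, in which the tool goes at most 41.7 mm and 7.16 degrees, less where a joint would pass 70% of its speed; a pose out of reach is approached as far as the arm can. A call is refused whole if a number of a shift passes 4.17 or a number of a turn 0.125, either way. A call with a gripper value outside its range is refused whole. "grip" is the closure, from 0 (fully open) to 1 (shut), set as the call begins (left out, the last holds). The fingers move at their own pace and stop on an object; "squeeze" is the grip in N (left out, the last holds). Time passes only in rows, so rows that do not move let the fingers close. It gives the time, the measured TCP pose, the force and the opening at its end, in the units of the state.
- readout.get_obs(): the state, without advancing time (a new reading comes with each control period).
- viewer.get_image(name): name is "scene" or "top" or "wrist"; returns the picture (384x512x3 uint8, blue, green, red); there is no depth.
- viewer.calibration(name): a dict with "camera_matrix" (3x3 intrinsics, pixels), "k1" (the pictures are not rectified: a ray, as slopes to the right and down, at radius r is drawn at 1 + k1 r^2 times it, then the intrinsics apply), "R" (3x3) and "t" (3): a world point X has camera coordinates R X + t. Camera axes: x right, y down, z forward; pixel columns grow to the right and rows downward; lengths in m; the calibration is good to about 2 mm. A picture is of the moment at which its call begins: read the wrist's pose just before it. calibration takes no time and is no camera call; for the wrist camera it gives the pose at the moment of the call.
- ctrl.finish_job(): hands the job in, once; it reports no verdict.
Trained networks look in the newest picture that a camera, given by its name, has taken for a name from the list of things; names that differ only in an ending like _2 or _b are one class to them, and where a whole thing is asked for, a point or a joint stands for the part that bears it (a point fixed in the world has none). Each returns a list of dicts, best first, with "confidence" (0 to 1); they miss things now and then, are a little off and sometimes report something else, mostly with a low value. They report only what shows in the picture. A call takes as long as a camera call. They do not tell look-alikes from the thing itself.
- nets.masks_of(camera, thing): "region" (384x512 bool, what is visible of it) and "box" ([left, top, right, bottom] in pixels, round what is visible of it).
- nets.pinpoint(camera, thing): "at" ([column, row] in pixels: a listed point, or the origin of a listed thing).
The state is a dict: "t": time; "q": joint angles; "dq": joint speeds; "effort": joint torques, N m; "tool_pos": TCP position; "tool_rot": TCP orientation; "contact_force": force on the tool from outside, world axes, zero at the start; "wrist_torque": the same for the moment, N m; "opening": finger opening in m.
Only numpy, scipy, OpenCV 4.12 (cv2) and the standard library are available. Lean on these libraries where they do the work, as an engineer would, in place of code of your own. Each camera call takes 0.05 s, during which the arm holds its last target. There are 200 camera calls.

## Working session

There is one attempt and no reset: what is moved stays moved. The work goes in short steps, Python scripts to look and compute and a tool call to move; the robot and the scene stay as the last step left them, time stands still between calls to the robot, and variables do not carry over. Pictures are saved under pics/ and viewed, about 8 in all and at most 12, crops included, and the job is handed in when it is done.

Besides the shell and the picture viewer there is one more tool, called after "Emit:" as name(argument=value, ...), one argument or row to a line, values as JSON. step_arm: Moves the arm, as the interface text tells. Its arguments: {"type":"object","properties":{"moves":{"type":"array","items":{"type":"array","items":{"type":"array","items":{"type":"number"}}}},"grip":{"type":"number"},"squeeze":{"type":"number"}},"required":["moves"]}

```bash
mkdir -p pics; ls
python3 - <<'E'
from station import readout, viewer, ctrl, nets
import cv2,numpy as np
print(readout.get_obs())
a=viewer.get_image("scene");b=viewer.get_image("top")
cv2.imwrite("pics/scene.png",a);cv2.imwrite("pics/top.png",b)
for c in("scene","top"):
  k=viewer.calibration(c);print(c,k)
  for t in("driver","claw","latch_tab","shoulder","panel","rail_free","stand"):
    print(t,[(np.round(d["at"],1).tolist(),round(d["confidence"],2)) for d in nets.pinpoint(c,t)])
E
```

```text
pics
{'t': 0.0, 'q': array([-1.34498523e+00,  5.33662706e-02,  1.61428350e+00, -1.58344952e-05,
        1.47598201e+00, -1.19017915e-01]), 'dq': array([-0.00120361, -0.00012983,  0.00057338, -0.0010945 , -0.00117536,
        0.00044859]), 'effort': array([ 5.95931597e-04, -3.93671107e+01, -3.70182323e+01, -1.27379840e-04,
        7.11335932e-03,  1.78552938e-06]), 'tool_pos': array([ 0.21111955, -0.58761063,  0.23006344]), 'tool_rot': array([-2.56851447e+00,  1.80661129e+00,  2.39807434e-03]), 'contact_force': array([ 1.07985805, -0.3567028 ,  1.25713147]), 'wrist_torque': array([ 0.0099234 , -0.03533448,  0.00320869]), 'opening': 0.08514806284997782}
scene {'camera_matrix': array([[453.82292475,   0.        , 244.9524708 ],
       [  0.        , 453.82292475, 192.77849036],
       [  0.        ,   0.        ,   1.        ]]), 'k1': -0.030028391095089944, 'R': array([[-0.68342802, -0.72970049,  0.021525  ],
       [-0.43026532,  0.37881069, -0.81937428],
       [ 0.58974392, -0.5692448 , -0.57285466]]), 't': array([0.22592979, 0.35450872, 1.09313004])}
driver [([256.6, 198.1], 0.8), 
[... 504 characters left out ...]
    ,   0.        ,   1.        ]]), 'k1': 0.015125869148115733, 'R': array([[-3.11190394e-02, -9.99515599e-01,  4.14752935e-04],
       [-9.79508682e-01,  3.04135275e-02, -1.99092337e-01],
       [ 1.98983282e-01, -6.60181638e-03, -9.79980647e-01]]), 't': array([-0.16167102,  0.52940608,  1.35633917])}
driver [([370.6, 201.6], 0.89), ([296.5, 212.5], 0.88), ([276.4, 187.1], 0.47), ([298.2, 218.0], 0.33)]
claw [([295.6, 206.6], 0.88), ([375.8, 205.3], 0.83), ([276.0, 192.9], 0.67)]
latch_tab [([353.0, 189.3], 0.51)]
shoulder [([367.4, 189.0], 0.76), ([273.5, 180.1], 0.64), ([299.5, 216.6], 0.58)]
panel [([193.2, 159.6], 0.56)]
rail_free [([203.2, 158.7], 0.64)]
stand [([196.3, 167.1], 0.92)]
```

Run:
```python
import cv2
a=cv2.imread("pics/scene.png");b=cv2.imread("pics/top.png")
cv2.imwrite("pics/s1.png",cv2.resize(a[90:290,90:380],None,fx=2.7,fy=2.7,interpolation=3))
cv2.imwrite("pics/t1.png",cv2.resize(b[90:270,130:420],None,fx=2.7,fy=2.7,interpolation=3))
```

```text
(no output)
```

View pics/s1.png

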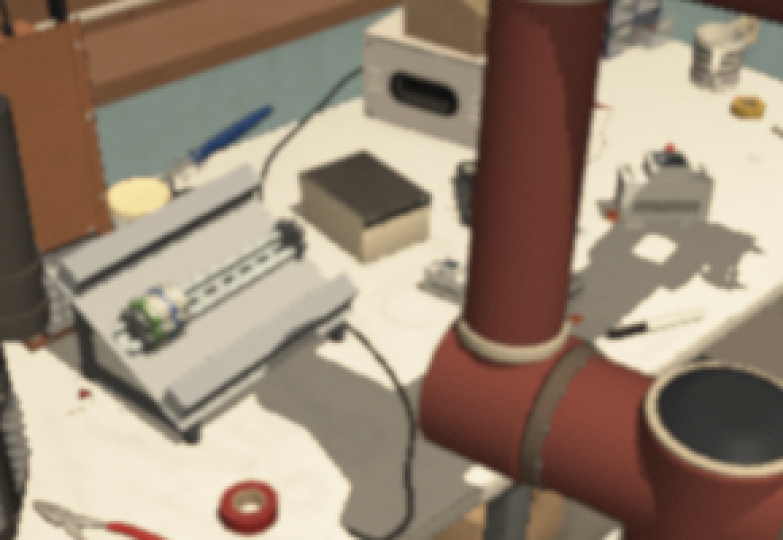

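View pics/t1.png

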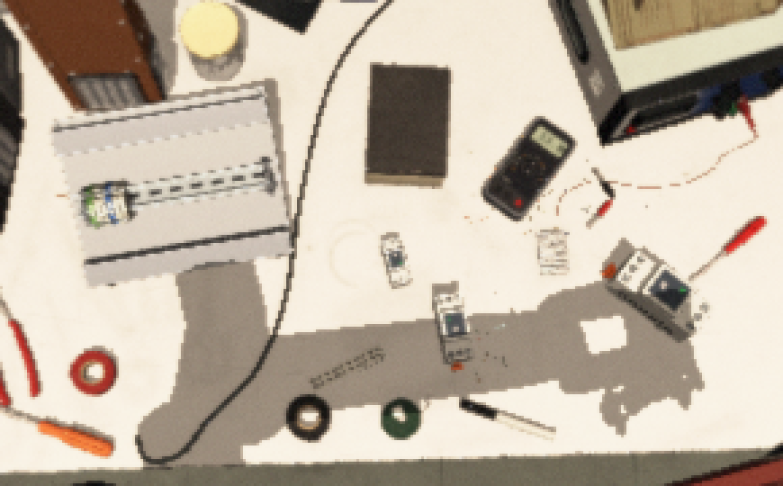

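The scene view shows the sloping panel at left, with its rail running from the terminal blocks to the end clamp. The arm hides part of the drivers. The top view shows three drivers: small at about (276,187), middle at about (297,210) with its orange latch towards the robot, and large at about (371,200). Next I locate the middle one and the panel.

```bash
cat > h.py <<'E'
from station import readout, viewer, ctrl, nets
import cv2,numpy as np
from scipy.spatial.transform import Rotation as Ro
def ray(c,px,k=None):
    k=k or viewer.calibration(c);K=k["camera_matrix"]
    d=np.array([(px[0]-K[0,2])/K[0,0],(px[1]-K[1,2])/K[1,1]])
    u=d.copy()
    for _ in range(5): u=d/(1+k["k1"]*(u@u))
    v=k["R"].T@np.array([u[0],u[1],1]); return -k["R"].T@k["t"], v/np.linalg.norm(v)
def proj(X,k):
    p=k["R"]@np.asarray(X)+k["t"];u=p[:2]/p[2];u=u*(1+k["k1"]*(u@u))
    return k["camera_matrix"][:2,:2]@u+k["camera_matrix"][:2,2]
def onz(c,px,z,k=None):
    o,v=ray(c,px,k);return o+v*(z-o[2])/v[2]
def tri(rs):
    A=0;b=0
    for o,v in rs:
        P=np.eye(3)-np.outer(v,v);A=A+P;b=b+P@o
    X=np.linalg.solve(A,b);return X,[round(1e3*np.linalg.norm((np.eye(3)-np.outer(v,v))@(X-o)),1) for o,v in rs]
def yaw(rot):
    m=Ro.from_rotvec(rot).as_matrix();return np.arctan2(m[1,0],m[0,0]),m
E
python3 - <<'E'
from h import *
np.set_printoptions(precision=4,suppress=True)
print("drv",onz("top",(296.5,212.5),.011),"claw",onz("top",(295.6,206.6),.011),"sh",onz("top",(299.5,216.6),.055))
print("small",onz("top",(276.4,187),.011),"large",onz("top",(370.6,201.6),.011))
for n,a,b in(("rail",(203.2,158.7),(175.3,191.3)),("stand",(196.3,167.1),(169.6,222.1)),("panel",(193.2,159.6),(168.8,193.8))):
  print(n,tri([ray("top",a),ray("scene",b)]))
o=readout.get_obs();print(yaw(o["tool_rot"]))
k=viewer.calibration("wrist");print(k["camera_matrix"],-k["R"].T@k["t"],k["R"])
E
```

```text
drv [ 0.4518 -0.3292  0.011 ] claw [ 0.4742 -0.327   0.011 ] sh [ 0.4301 -0.3343  0.055 ]
small [ 0.5513 -0.2584  0.011 ] large [ 0.4845 -0.6086  0.011 ]
rail (array([0.6439, 0.0058, 0.1027]), [np.float64(0.5), np.float64(0.5)])
stand (array([0.6386, 0.0433, 0.0042]), [np.float64(2.3), np.float64(2.3)])
panel (array([0.6364, 0.038 , 0.1131]), [np.float64(2.3), np.float64(2.3)])
(np.float64(-1.2260434001818674), array([[ 0.338 , -0.9412,  0.0001],
       [-0.9412, -0.338 , -0.0001],
       [ 0.0001, -0.    , -1.    ]]))
[[315.4655   0.     254.3006]
 [  0.     315.4655 187.953 ]
 [  0.       0.       1.    ]] [ 0.2812 -0.5625  0.3731] [[ 0.3373 -0.9414 -0.0009]
 [-0.9    -0.3227  0.293 ]
 [-0.2761 -0.098  -0.9561]]
```

Emit:
step_arm(
  moves=[
    [[2.4,2.6,0,-0.026],[2.4,2.6,0,-0.026],[2.4,2.6,0,-0.026],[2.4,2.6,0,-0.026],[2.4,2.6,0,-0.026],[2.4,2.6,0,-0.026],[2.4,2.6,0,-0.026],[2.4,2.6,0,-0.026],[2.4,2.6,0,-0.026],[2.4,2.6,0,-0.026]],
  ],
  grip=0,
  squeeze=20,
)

```text
t: 1.63
tool_pos: [0.4522, -0.3268, 0.2315]
tool_rot: [-2.312, 2.127, -0.001]
contact_force: [0.1, -0.2, -0.1]
opening: 0.0851
```

```bash
cat > look.py <<'E'
from h import *
import sys
np.set_printoptions(precision=4,suppress=True)
n=sys.argv[1];things=sys.argv[2:]
o=readout.get_obs();a=viewer.get_image("wrist");k=viewer.calibration("wrist")
cv2.imwrite(f"pics/{n}.png",a);np.save(f"pics/{n}.npy",k,allow_pickle=True)
print(round(o["t"],2),o["tool_pos"],"yaw",round(yaw(o["tool_rot"])[0],4),"F",o["contact_force"],"op",o["opening"])
for t in things:
    print(t,[(np.round(d["at"],1).tolist(),round(d["confidence"],2)) for d in nets.pinpoint("wrist",t)])
E
python3 look.py w1 driver claw latch_tab shoulder
```

```text
1.63 [ 0.4522 -0.3268  0.2315] yaw -1.4874 F [ 0.1029 -0.2145 -0.0803] op 0.08506958531814766
driver [([257.7, 156.0], 0.88), ([199.1, 63.7], 0.75), ([498.9, 150.6], 0.72)]
claw [([200.5, 76.6], 0.75)]
latch_tab [([459.7, 102.7], 0.76)]
shoulder [([261.9, 196.8], 0.68), ([187.1, 37.9], 0.57)]
```

View pics/w1.png

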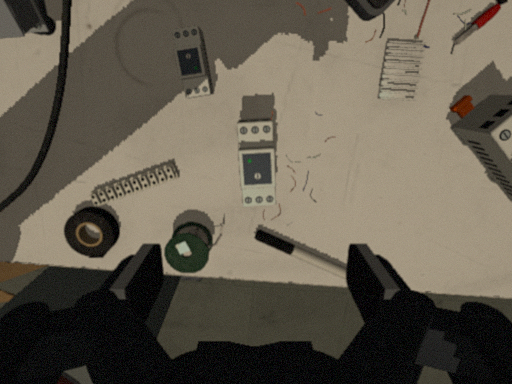

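The wrist picture shows the middle driver at columns 238–276, rows 120–206. Its claw end is up (+x), and the nose with its dark face spans rows 150–190. The small driver is at (190,60) and the large one sits at the right edge.

Run:
```python
from h import *
np.set_printoptions(precision=4,suppress=True)
k=np.load("pics/w1.npy",allow_pickle=True).item()
for z,px in((.055,(238,121)),(.055,(272,121)),(.055,(244,206)),(.055,(276,205)),(.069,(242,149)),(.069,(274,149)),(.069,(243,190)),(.069,(276,188)),(.011,(257.7,156))):print(px,onz("wrist",px,z,k))
a=cv2.imread("pics/w1.png")[105:225,210:310];cv2.imwrite("pics/w1c.png",cv2.resize(a,None,fx=5,fy=5,interpolation=3))
```

```text
(238, 121) [ 0.5009 -0.3009  0.055 ]
(272, 121) [ 0.5038 -0.3345  0.055 ]
(244, 206) [ 0.412  -0.3137  0.055 ]
(276, 205) [ 0.4162 -0.3478  0.055 ]
(242, 149) [ 0.4758 -0.3073  0.069 ]
(274, 149) [ 0.4785 -0.3383  0.069 ]
(243, 190) [ 0.4342 -0.3115  0.069 ]
(276, 188) [ 0.4393 -0.3445  0.069 ]
(257.7, 156) [ 0.459  -0.3245  0.011 ]
```

View pics/w1c.png

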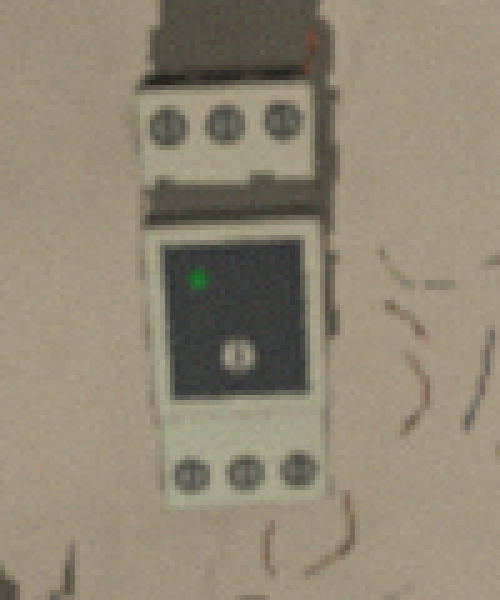

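Emit:
step_arm(
  moves=[
    [[-2.0,0,-1.5,0],[-2.0,0,-1.5,0],[-2.0,0,-1.5,0],[0,0,0,0]],
  ],
)

```text
t: 2.22
tool_pos: [0.3865, -0.3276, 0.1821]
tool_rot: [2.309, -2.13, -0.012]
contact_force: [-0.6, -0.5, -0.4]
opening: 0.0854
```

```bash
python3 look.py w2 driver claw latch_tab shoulder; python3 -c "
import cv2;a=cv2.imread('pics/w2.png')[0:300,150:350];cv2.imwrite('pics/w2c.png',cv2.resize(a,None,fx=2,fy=2,interpolation=3))"
```

```text
2.22 [ 0.3865 -0.3276  0.1821] yaw -1.49 F [-0.5581 -0.5132 -0.3956] op 0.08540680360062197
driver []
claw []
latch_tab [([267.2, 140.6], 0.61)]
shoulder [([266.4, 142.4], 0.94)]
```

View pics/w2c.png

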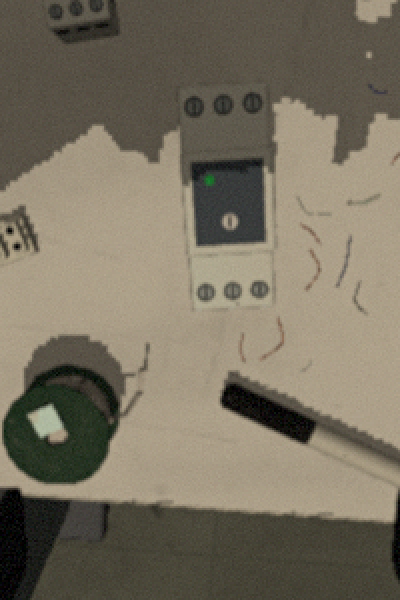

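In the second view the same driver has its claw-end corners at about (239,45)/(284,42) and its latch-end corners at (246,155)/(287,153). I triangulate those to get its height and heading.

Run:
```python
from h import *
np.set_printoptions(precision=4,suppress=True)
k1=np.load("pics/w1.npy",allow_pickle=True).item();k2=np.load("pics/w2.npy",allow_pickle=True).item()
P=[((238,122),(239,45)),((273,120.6),(284,42.5)),((243,206.6),(246.5,155.5)),((275.6,205),(287.5,153))]
X=[]
for a,b in P:
  x,e=tri([ray("w",a,k1),ray("w",b,k2)]);print(x,e,onz("w",a,.055,k1),onz("w",b,.055,k2));X.append((onz("w",a,.055,k1)+onz("w",b,.055,k2))/2)
X=np.array(X);h=(X[0]+X[1]-X[2]-X[3])/2;print("centre",X.mean(0),"len",np.linalg.norm(h),"heading",np.arctan2(h[1],h[0]),"w",np.linalg.norm(X[0]-X[1]),np.linalg.norm(X[2]-X[3]))
w=X[0]+X[2]-X[1]-X[3];print("heading2",np.arctan2(-w[0],w[1]))
```

```text
[ 0.4983 -0.3026  0.036 ] [np.float64(2.6), np.float64(2.6)] [ 0.4999 -0.3009  0.055 ] [ 0.4961 -0.3064  0.055 ]
[ 0.503  -0.3395  0.04  ] [np.float64(3.1), np.float64(3.1)] [ 0.5043 -0.3354  0.055 ] [ 0.5007 -0.3416  0.055 ]
[ 0.4046 -0.3155  0.0368] [np.float64(3.0), np.float64(3.0)] [ 0.4112 -0.3127  0.055 ] [ 0.4083 -0.3187  0.055 ]
[ 0.4119 -0.3518  0.0446] [np.float64(3.4), np.float64(3.4)] [ 0.4161 -0.3474  0.055 ] [ 0.4134 -0.354   0.055 ]
centre [ 0.4563 -0.3271  0.055 ] len 0.08882968620788134 heading 0.13714057657040063 w 0.03512325144822225 0.03535278266702427
heading2 0.13519464837588566
```

Emit:
step_arm(
  moves=[
    [[2.5,-0.1,-1.5,0.02],[2.5,-0.1,-1.5,0.02],[1.8,-0.1,-1.5,0.015],[0,0,-2.5,0],[0,0,-2.5,0],[0,0,-2.5,0],[0,0,-2.0,0],[0,0,-1.5,0],[0,0,0,0]],
  ],
)

```text
t: 3.22
tool_pos: [0.4582, -0.3297, 0.0281]
tool_rot: [-2.372, 2.06, 0.009]
contact_force: [-0.8, 0.9, -0.8]
opening: 0.0854
```

```bash
python3 look.py w3
```

```text
3.22 [ 0.4582 -0.3297  0.0281] yaw -1.4305 F [-0.7745  0.8542 -0.7904] op 0.0854028169726508
```

View pics/w3.png

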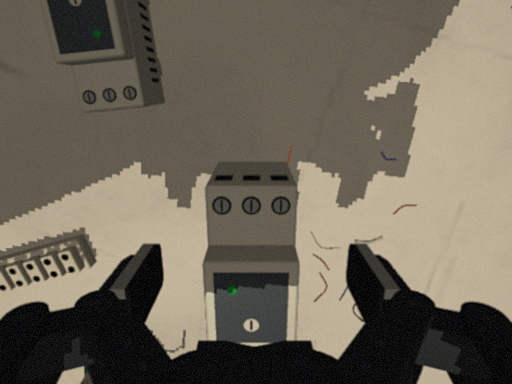

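The driver is centred between the fingers (columns 205–299, fingers at 160 and 350) and square to them. The nose's claw-side edge is at about row 246.

Run:
```python
from h import *
np.set_printoptions(precision=4,suppress=True)
k=np.load("pics/w3.npy",allow_pickle=True).item()
for z,p in((.069,(207,247)),(.069,(298,247)),(.055,(209,189)),(.055,(296,187)),(.0275,(222,162)),(.0,(222,162))):print(p,onz("w",p,z,k))
```

```text
(207, 247) [ 0.4771 -0.3103  0.069 ]
(298, 247) [ 0.4817 -0.3429  0.069 ]
(209, 189) [ 0.4945 -0.3073  0.055 ]
(296, 187) [ 0.5    -0.3406  0.055 ]
(222, 162) [ 0.4994 -0.3091  0.0275]
(222, 162) [ 0.4929 -0.307   0.    ]
```

Emit:
step_arm(
  moves=[
    [[0,0,0,0],[0,0,0,0],[0,0,0,0],[0,0,0,0],[0,0,0,0],[0,0,0,0],[0,0,0,0],[0,0,0,0]],
  ],
  grip=1,
  squeeze=25,
)

```text
t: 3.93
tool_pos: [0.4601, -0.3318, 0.0328]
tool_rot: [-2.371, 2.061, -0.003]
contact_force: [0.2, 1.8, 5.7]
opening: 0.0354
```

Emit:
step_arm(
  moves=[
    [[0,0,2.0,0],[0,0,4,0],[0,0,4,0],[0,1.0,4,0],[0.5,2,4,0],[1,3,3.5,-0.01],[1.5,4,0,-0.01],[1.5,4,0,-0.01],[1.5,4,0,-0.01],[1.5,4,0,0]],
  ],
)

```text
t: 4.77
tool_pos: [0.5311, -0.1183, 0.2388]
tool_rot: [2.328, -2.109, -0.0]
contact_force: [0.3, -1.2, -2.9]
opening: 0.0354
```

Emit:
step_arm(
  moves=[
    [[1.5,4,0,0],[1.5,4,0,0],[1,3,0,0],[0,0,0,0],[0,0,0,0],[0,0,0,0]],
  ],
)

```text
t: 5.27
tool_pos: [0.57, -0.0122, 0.2383]
tool_rot: [2.329, -2.106, -0.001]
contact_force: [0.5, 0.2, -2.3]
opening: 0.0356
```

```bash
python3 look.py w4 rail_free panel stand
```

```text
5.27 [ 0.57   -0.0122  0.2383] yaw -1.4706 F [ 0.5305  0.212  -2.3398] op 0.035599063839088105
rail_free [([240.0, 92.4], 0.96), ([252.8, 342.7], 0.28)]
panel [([203.8, 91.7], 0.76)]
stand [([219.5, 83.2], 0.76), ([364.9, 280.3], 0.61)]
```

View pics/w4.png

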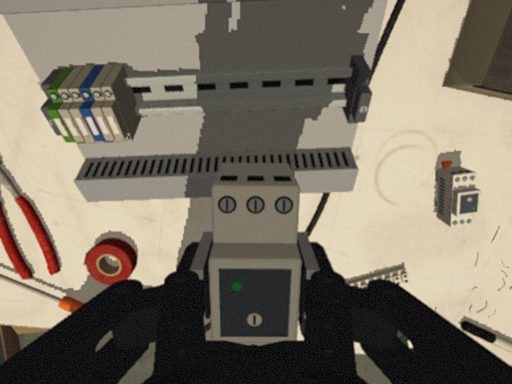

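The driver is held, with the rail across the top of the view from (130,90) to (350,80). The terminal blocks are at left (column 137 and below), the end clamp at column 350, and the lower duct at row 170. I take two more wrist positions to triangulate the rail.

Emit:
step_arm(
  moves=[
    [[1.5,2,-1,0],[1.5,2,-1,0],[0,0,0,0],[0,0,0,0],[0,0,0,0]],
  ],
)

```text
t: 5.88
tool_pos: [0.6003, 0.027, 0.2193]
tool_rot: [2.328, -2.108, 0.0]
contact_force: [1.1, -0.7, -2.2]
opening: 0.0355
```

```bash
python3 look.py w5 rail_free panel stand
```

```text
5.88 [0.6003 0.027  0.2193] yaw -1.4718 F [ 1.0581 -0.6804 -2.1622] op 0.03546411473598513
rail_free [([252.3, 116.0], 0.72), ([282.8, 136.4], 0.63)]
panel [([246.0, 134.8], 0.97)]
stand [([250.8, 116.1], 0.78)]
```

Emit:
step_arm(
  moves=[
    [[-2,-2.5,1,0],[-2,-2.5,1,0],[-2,-2.5,1,0],[0,0,0,0],[0,0,0,0],[0,0,0,0]],
  ],
)

```text
t: 6.58
tool_pos: [0.5405, -0.0473, 0.2496]
tool_rot: [-2.328, 2.108, -0.001]
contact_force: [0.1, -0.3, -2.0]
opening: 0.0355
```

```bash
python3 look.py w6 rail_free panel stand
python3 - <<'E'
import cv2,numpy as np
o=[]
for n,(r0,r1) in (("w4",(50,140)),("w6",(60,150)),("w5",(0,90))):
    o.append(cv2.resize(cv2.imread(f"pics/{n}.png")[r0:r1,100:420],None,fx=2.2,fy=2.2,interpolation=3))
cv2.imwrite("pics/c456.png",np.vstack(o))
E
```

```text
6.58 [ 0.5405 -0.0473  0.2496] yaw -1.4718 F [ 0.1192 -0.3164 -1.9894] op 0.0355321891854798
rail_free [([200.2, 52.1], 0.73)]
panel [([166.7, 52.7], 0.91), ([256.9, 342.7], 0.33)]
stand [([192.5, 54.9], 0.8), ([37.0, 268.5], 0.28)]
```

View pics/c456.png

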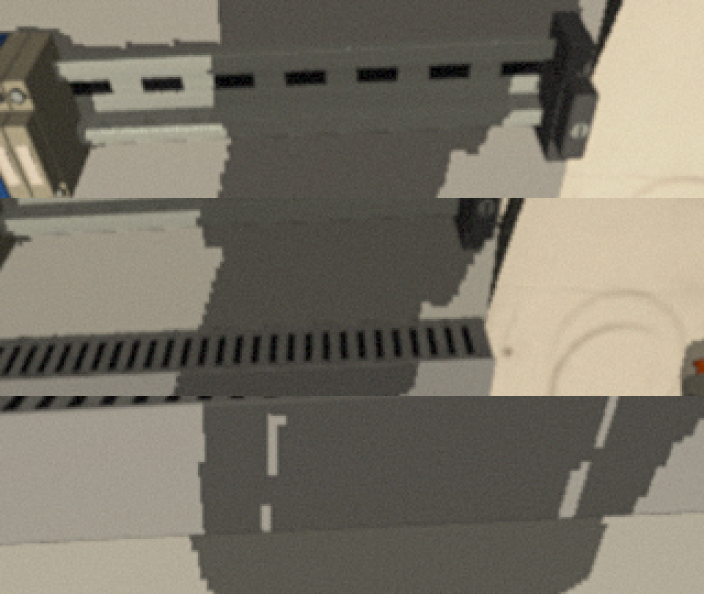

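Run:
```python
from h import *
np.set_printoptions(precision=4,suppress=True)
k=[np.load(f"pics/w{i}.npy",allow_pickle=True).item() for i in(4,5,6)]
R=lambda ps:tri([ray("w",p,kk) for p,kk in zip(ps,k) if p])
T=lambda p:ray("top",p); S=lambda p:ray("scene",p)
print("rail",R([(240,92.4),(282.8,136.4),(200.2,52.1)]),R([(240,92.4),(252.3,116),(200.2,52.1)]),R([(240,92.4),None,(200.2,52.1)]))
print("panel",R([(203.8,91.7),(246,134.8),(166.7,52.7)]))
# at z=.108
for n,ps in(("rail",[(240,92.4),(282.8,136.4),(200.2,52.1)]),("panel",[(203.8,91.7),(246,134.8),(166.7,52.7)])):
  print(n,[onz("w",p,.108,kk) for p,kk in zip(ps,k)])
for p in((140,112.7),(341,105.5)): print("lowlip",onz("w",p,.108-.0087,k[0]))
a=cv2.imread("pics/w5.png");cv2.imwrite("pics/w5c.png",cv2.resize(a[85:185,60:400],None,fx=2.35,fy=5,interpolation=3))
```

```text
rail (array([0.6417, 0.0084, 0.1066]), [np.float64(1.3), np.float64(0.5), np.float64(1.1)]) (array([0.6466, 0.0239, 0.0106]), [np.float64(13.8), np.float64(11.0), np.float64(4.1)]) (array([0.6412, 0.0072, 0.1159]), [np.float64(0.9), np.float64(0.9)])
panel (array([0.6392, 0.0385, 0.0996]), [np.float64(0.4), np.float64(0.4), np.float64(0.8)])
rail [array([0.6418, 0.007 , 0.108 ]), array([0.6423, 0.0088, 0.108 ]), array([0.6412, 0.0092, 0.108 ])]
panel [array([0.6395, 0.0368, 0.108 ]), array([0.6407, 0.0383, 0.108 ]), array([0.638 , 0.0369, 0.108 ])]
lowlip [0.6165 0.0925 0.0993]
lowlip [ 0.6396 -0.0803  0.0993]
```

View pics/w5c.png

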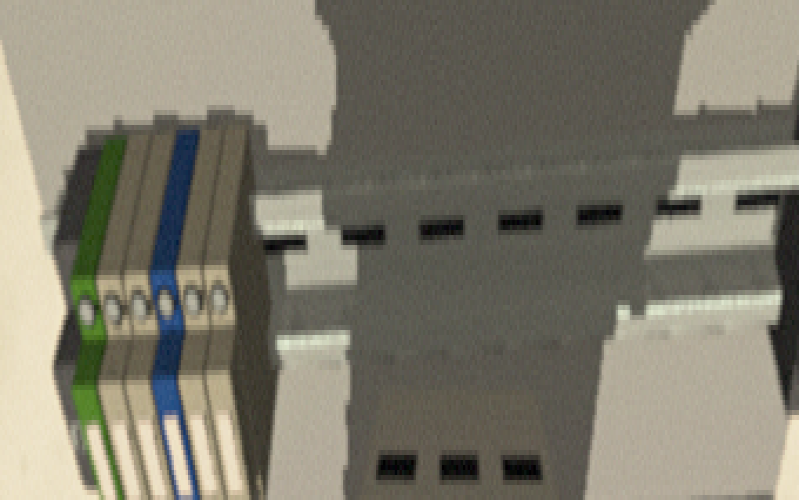

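In this view the lower lip's outer edge runs from (178,156) to (392,148) and the upper lip's from (170,123) to (400,114), in full-frame pixels. The faint rectangle at the bottom is the held driver's claw end.

Run:
```python
from h import *
np.set_printoptions(precision=4,suppress=True)
k=np.load("pics/w5.npy",allow_pickle=True).item()
L=[onz("w",p,.0993,k) for p in((178.3,155.6),(391.9,148.2))]
U=[onz("w",p,.1167,k) for p in((169.8,123.4),(400.4,114.4))]
k4=np.load("pics/w4.npy",allow_pickle=True).item()
L4=[onz("w",p,.0993,k4) for p in((140,112.7),(341,105.5))]
for a,b in(L,U,L4):
  d=b-a;print(a,b,"yaw",np.arctan2(d[0],-d[1]),"x at y=.008:",a[0]+d[0]*(.008-a[1])/d[1])
```

```text
[0.6166 0.0936 0.0993] [ 0.6404 -0.0844  0.0993] yaw 0.1333052582141803 x at y=.008: 0.6280429788360691
[0.6448 0.0969 0.1167] [ 0.6687 -0.0771  0.1167] yaw 0.13672137411633214 x at y=.008: 0.6570246120374734
[0.6165 0.0925 0.0993] [ 0.6396 -0.0803  0.0993] yaw 0.13291021731792615 x at y=.008: 0.6277529283587838
```

Run:
```python
from h import *
np.set_printoptions(precision=4,suppress=True)
for n,tp,yw in(("w4",np.array([.57,-.0122,.2383]),-1.4706),("w5",np.array([.6003,.027,.2193]),-1.4718),("w6",np.array([.5405,-.0473,.2496]),-1.4718)):
  k=np.load(f"pics/{n}.npy",allow_pickle=True).item()
  g=cv2.cvtColor(cv2.imread(f"pics/{n}.png"),cv2.COLOR_BGR2GRAY).astype(float)
  p=g[150:290,262:276].mean(1);d=np.diff(p);i=[j for j in range(1,len(d)-1) if abs(d[j])>4 and abs(d[j])>=abs(d[j-1]) and abs(d[j])>=abs(d[j+1])]
  print(n,[(150.5+j,round(d[j],1)) for j in i])
  f=np.array([np.cos(yw+np.pi/2),np.sin(yw+np.pi/2),0])
  for r,z in((164,.011),(186,.0222),(242,.0222),(268,.0362)):
    X=onz("w",(256,r),tp[2]+z,k);print(r,z,"fwd mm",1e3*(X-tp)@f)
```

```text
w4 [(154.5, np.float64(-13.6)), (162.5, np.float64(16.2)), (175.5, np.float64(-8.4)), (180.5, np.float64(8.4)), (185.5, np.float64(14.0)), (199.5, np.float64(-6.9)), (209.5, np.float64(8.3)), (242.5, np.float64(-16.0)), (258.5, np.float64(11.7)), (268.5, np.float64(-35.3))]
164 0.011 fwd mm 44.877081968166074
186 0.0222 fwd mm 38.504080621032585
242 0.0222 fwd mm 13.983581522805649
268 0.0362 fwd mm 10.130035094687486
w5 [(176.5, np.float64(-9.4)), (180.5, np.float64(10.6)), (185.5, np.float64(15.8)), (198.5, np.float64(-4.9)), (200.5, np.float64(-5.6)), (207.5, np.float64(6.3)), (209.5, np.float64(5.6)), (242.5, np.float64(-16.4)), (258.5, np.float64(13.6)), (268.5, np.float64(-38.4))]
164 0.011 fwd mm 44.94092299465737
186 0.0222 fwd mm 38.534179642184164
242 0.0222 fwd mm 13.984076123151883
268 0.0362 fwd mm 10.09081928361984
w6 [(159.5, np.float64(52.7)), (162.5, np.float64(-43.9)), (175.5, np.float64(-10.1)), (180.5, np.float64(7.8)), (185.5, np.float64(13.5)), (200.5, np.float64(-6.6)), (209.5, np.float64(6.9)), (242.5, np.float64(-16.6)), (258.5, np.float64(11.5)), (268.5, np.float64(-30.5))]
164 0.011 fwd mm 45.158293764973244
186 0.0222 fwd mm 38.82411057375277
242 0.0222 fwd mm 14.461435125293198
268 0.0362 fwd mm 10.667547593813925
```

```bash
cat > fit.py <<'E'
from h import *
from scipy.optimize import least_squares
def fit(k,tp,yw,obs,verbose=1):
    f=np.array([np.cos(yw+np.pi/2),np.sin(yw+np.pi/2),0]);u=np.array([0,0,1.])
    def world(q,x,z):  # q: driver origin fwd mm, up mm rel TCP, pitch rad (claw up +)
        c,s=np.cos(q[2]),np.sin(q[2]);return tp+1e-3*((q[0]+c*x-s*z)*f+(q[1]+s*x+c*z)*u)
    r=lambda q:[proj(world(q,x,z),k)[1]-row for x,z,row in obs]
    s=least_squares(r,[-5,-22,0]);return s.x[0],s.x[1],np.degrees(s.x[2]),np.round(s.fun,1)
E
python3 - <<'E'
from fit import *
np.set_printoptions(precision=4,suppress=True)
for n,tp,yw in(("w4",np.array([.57,-.0122,.2383]),-1.4706),("w5",np.array([.6003,.027,.2193]),-1.4718)):
  k=np.load(f"pics/{n}.npy",allow_pickle=True).item()
  o=[(45,44,185.5),(20,44,242.5),(20,58,258.5)]
  print(n,fit(k,tp,yw,o),fit(k,tp,yw,o+[(45,0,162.5)]))
E
```

```text
w4 (np.float64(-7.978375020556914), np.float64(-22.361349422940204), np.float64(-1.5287425727216977), array([0., 0., 0.])) (np.float64(-7.107252188470549), np.float64(-22.748545534818962), np.float64(-0.548589018134111), array([-0. , -0.3,  0.2,  0.1]))
w5 (np.float64(-7.8050824659557145), np.float64(-22.19464109679857), np.float64(-1.4365353290172713), array([0., 0., 0.])) (np.float64(-6.933349944519998), np.float64(-22.580428395348502), np.float64(-0.45639600701994143), array([-0. , -0.3,  0.2,  0.1]))
```

Emit:
step_arm(
  moves=[
    [[2.8,1.4,-0.6,0.01],[2.8,1.4,-1.1,0.01],[2.8,1.4,-1.1,0.01],[2.0,1.0,-1.1,0.005],[1.0,0.5,-1.1,0],[0,0,0,0],[0,0,0,0],[0,0,0,0]],
  ],
)

```text
t: 7.45
tool_pos: [0.6542, 0.01, 0.1993]
tool_rot: [2.366, -2.066, -0.0]
contact_force: [0.1, -0.4, -1.1]
opening: 0.0356
```

Emit:
step_arm(
  moves=[
    [[0,0,-1.5,0],[0,0,-1.5,0],[0,0,-1.0,0],[0,0,-0.5,0],[0,0,-0.5,0],[0,0,-0.3,0],[0,0,0,0],[0,0,0,0]],
  ],
)

```text
t: 8.12
tool_pos: [0.6547, 0.0099, 0.1465]
tool_rot: [-2.366, 2.067, -0.0]
contact_force: [-0.7, -0.4, -3.1]
opening: 0.0355
```

```bash
cat > edges.py <<'E'
from fit import *
import sys
np.set_printoptions(precision=4,suppress=True)
n=sys.argv[1];o=readout.get_obs();a=viewer.get_image("wrist");k=viewer.calibration("wrist");cv2.imwrite(f"pics/{n}.png",a);np.save(f"pics/{n}.npy",k,allow_pickle=True)
yw=yaw(o["tool_rot"])[0];h=np.array([.991,.1336,0]);d=o["tool_pos"]-[.643,.008,.108]
print(round(o["t"],2),o["tool_pos"],"yaw",yw,"F",o["contact_force"],"F.s",o["contact_force"]@h,"s,w mm",1e3*d@h,1e3*d[2])
g=cv2.cvtColor(a,cv2.COLOR_BGR2GRAY).astype(float)
p=g[90:300,262:276].mean(1);e=np.diff(p);i=[j for j in range(1,len(e)-1) if abs(e[j])>4 and abs(e[j])>=abs(e[j-1]) and abs(e[j])>=abs(e[j+1])]
print([(90.5+j,int(e[j])) for j in i])
if len(sys.argv)>2:
    r=[float(x) for x in sys.argv[2:]];print(fit(k,o["tool_pos"],yw,[(45,44,r[0]),(20,44,r[1]),(20,58,r[2])]))
E
python3 edges.py e1 185.5 242.5 258.5
```

```text
8.12 [0.6547 0.0099 0.1465] yaw -1.4360821806040096 F [-0.6503 -0.447  -3.0619] F.s -0.7041332188023208 s,w mm 11.818119205431104 38.517404099112824
[(91.5, -4), (103.5, 13), (109.5, 4), (111.5, -4), (174.5, -5), (180.5, 10), (185.5, 17), (200.5, -7), (207.5, 6), (209.5, 7), (242.5, -18), (258.5, 14), (268.5, -38)]
(np.float64(-7.6166907741521035), np.float64(-22.234535291162278), np.float64(-1.3954962925341494), array([ 0.,  0., -0.]))
```

Emit:
step_arm(
  moves=[
    [[0,0,-0.1,0],[-0.1,-0.013,0,0],[-0.1,-0.013,0,0],[-0.1,-0.013,0,0],[-0.1,-0.013,0,0],[-0.1,-0.013,0,0],[0,0,0,0]],
  ],
)

```text
t: 8.75
tool_pos: [0.6493, 0.0093, 0.1453]
tool_rot: [2.366, -2.067, -0.0]
contact_force: [-0.3, 0.8, -2.6]
opening: 0.0357
```

```bash
python3 edges.py e2
```

```text
8.75 [0.6493 0.0093 0.1453] yaw -1.4360004692005888 F [-0.2708  0.7783 -2.5857] F.s -0.16435342511707576 s,w mm 6.393540490041397 37.25254559225873
[(91.5, 5), (92.5, 5), (95.5, -6), (164.5, 8), (175.5, -8), (180.5, 10), (185.5, 15), (199.5, -8), (201.5, -7), (208.5, 8), (210.5, 5), (242.5, -18), (258.5, 14), (268.5, -38)]
```

Emit:
step_arm(
  moves=[
    [[-0.1,-0.013,0,0],[-0.1,-0.013,0,0],[-0.1,-0.013,0,0],[0,0,0,0]],
  ],
)

```text
t: 9.13
tool_pos: [0.6473, 0.0089, 0.146]
tool_rot: [-2.365, 2.066, -0.003]
contact_force: [2.7, 0.6, -0.5]
opening: 0.0358
```

```bash
python3 edges.py e3
```

```text
9.13 [0.6473 0.0089 0.146 ] yaw -1.4359628690985835 F [ 2.7466  0.6254 -0.4545] F.s 2.8054063167298557 s,w mm 4.365496711137597 38.014702094862756
[(158.5, 5), (175.5, -9), (180.5, 10), (185.5, 16), (200.5, -8), (208.5, 9), (242.5, -18), (258.5, 14), (268.5, -40)]
```

Emit:
step_arm(
  moves=[
    [[-0.1,-0.013,0,0],[-0.1,-0.013,0,0],[-0.1,-0.013,0,0],[0,0,0,0]],
  ],
)

```text
t: 9.52
tool_pos: [0.644, 0.0085, 0.146]
tool_rot: [-2.365, 2.066, -0.002]
contact_force: [4.8, 0.4, 0.1]
opening: 0.0357
```

```bash
python3 edges.py e4
```

```text
9.52 [0.644  0.0085 0.146 ] yaw -1.4360132749338395 F [4.8018 0.3895 0.1043] F.s 4.810588834083465 s,w mm 1.0651288170509257 37.97416001202701
[(151.5, 5), (158.5, 6), (174.5, -10), (180.5, 10), (185.5, 13), (202.5, -6), (209.5, 7), (242.5, -17), (259.5, 12), (270.5, -43)]
```

```bash
python3 - <<'E'
from fit import *
np.set_printoptions(precision=4,suppress=True)
k=np.load("pics/e4.npy",allow_pickle=True).item();tp=np.array([.644,.0085,.146]);yw=-1.436
f=np.array([np.cos(yw+np.pi/2),np.sin(yw+np.pi/2),0]);u=np.array([0,0,1.])
for th in(-.5,1,2,4,6,8,10,12):
  c,s=np.cos(np.radians(th)),np.sin(np.radians(th));r=[]
  for x,z in((45,0),(45,44),(20,44),(20,58)):
    a,b=x-7,z-41.6;r.append(round(proj(tp+1e-3*((c*a-s*b)*f+(19+s*a+c*b)*u),k)[1],1))
  print(th,r)
E
python3 -c "
import cv2,numpy as np
o=[cv2.resize(cv2.imread(f'pics/{n}.png')[60:300,180:330],None,fx=2.4,fy=2.4,interpolation=3) for n in('e1','e4')]
cv2.imwrite('pics/cmp.png',np.hstack(o))"
```

```text
-0.5 [np.float64(163.5), np.float64(186.5), np.float64(243.4), np.float64(260.0)]
1 [np.float64(161.9), np.float64(187.4), np.float64(243.9), np.float64(261.5)]
2 [np.float64(160.9), np.float64(188.0), np.float64(244.2), np.float64(262.5)]
4 [np.float64(158.8), np.float64(189.4), np.float64(245.0), np.float64(264.5)]
6 [np.float64(156.9), np.float64(190.9), np.float64(245.7), np.float64(266.4)]
8 [np.float64(155.0), np.float64(192.5), np.float64(246.5), np.float64(268.4)]
10 [np.float64(153.1), np.float64(194.3), np.float64(247.3), np.float64(270.4)]
12 [np.float64(151.4), np.float64(196.2), np.float64(248.2), np.float64(272.4)]
```

View pics/cmp.png

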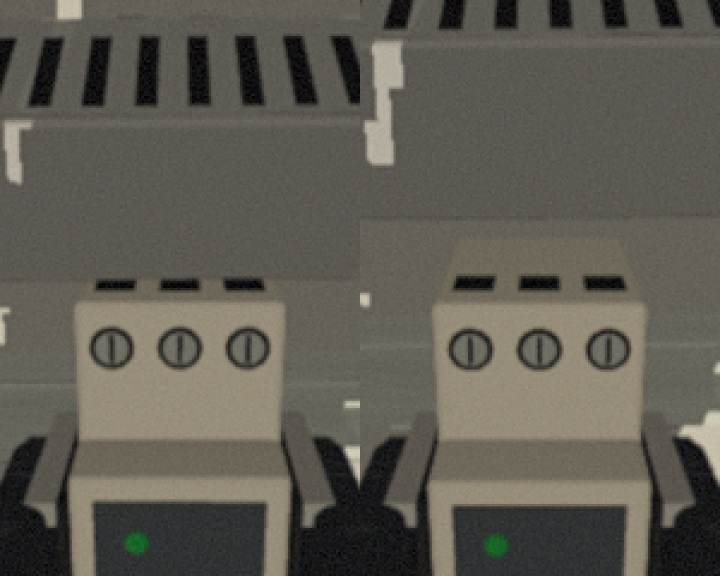

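The comparison shows the driver's end face more visible after the push, with its bottom edge at about row 159 against 163.5 before. So it has tilted only a few degrees. A faint line beside the driver at row ~204 (e4) and ~220 (e1) looks like the upper lip edge.

Run:
```python
from fit import *
np.set_printoptions(precision=4,suppress=True)
h=np.array([.991,.1336,0])
k=np.load("pics/e4.npy",allow_pickle=True).item()
print(fit(k,np.array([.644,.0085,.146]),-1.436,[(45,0,159),(45,44,185.5),(20,44,242.5),(20,58,259.5)]))
for n in("e1","e2","e4"):
  k=np.load(f"pics/{n}.npy",allow_pickle=True).item()
  g=cv2.cvtColor(cv2.imread(f"pics/{n}.png"),cv2.COLOR_BGR2GRAY).astype(float)
  for c0,c1 in((188,200),(310,322)):
    p=g[130:260,c0:c1].mean(1);e=np.diff(p);i=[j for j in range(2,len(e)-2) if abs(e[j])>2.2 and abs(e[j])==max(abs(e[j-2:j+3]))]
    print(n,c0,[(130.5+j,round(e[j],1),round(float(1e3*((onz("w",((c0+c1)/2,131+j),.1167,k)-[.643,.008,0])@h)),1)) for j in i])
```

```text
(np.float64(-4.672336991325327), np.float64(-22.830944321702635), np.float64(1.8177441292946246), array([ 0.2, -0.1, -0.5,  0.4]))
e1 188 [(136.5, np.float64(-3.8), 62.8), (157.5, np.float64(2.5), 51.2), (177.5, np.float64(5.9), 39.7), (214.5, np.float64(2.5), 17.2), (219.5, np.float64(12.2), 14.1), (225.5, np.float64(-3.2), 10.2), (228.5, np.float64(3.2), 8.3), (236.5, np.float64(2.9), 3.1), (241.5, np.float64(-21.7), -0.2), (251.5, np.float64(3.7), -7.0), (255.5, np.float64(5.8), -9.7)]
e1 310 [(176.5, np.float64(7.2), 40.3), (205.5, np.float64(3.2), 22.9), (218.5, np.float64(6.8), 14.7), (229.5, np.float64(2.6), 7.7), (241.5, np.float64(-21.7), -0.2), (248.5, np.float64(4.8), -4.9), (251.5, np.float64(5.2), -6.9), (256.5, np.float64(6.5), -10.3)]
e2 188 [(135.5, np.float64(2.4), 58.0), (164.5, np.float64(4.9), 42.0), (179.5, np.float64(2.2), 33.4), (211.5, np.float64(5.4), 14.2), (232.5, np.float64(-2.3), 0.9), (241.5, np.float64(-21.4), -5.0), (248.5, np.float64(3.8), -9.7), (251.5, np.float64(6.7), -11.7), (256.5, np.float64(4.2), -15.1)]
e2 310 [(161.5, np.float64(-2.3), 43.7),
[... 390 characters left out ...]
 17.1), (202.5, np.float64(3.9), 14.1), (205.5, np.float64(-4.3), 12.2), (215.5, np.float64(2.8), 6.0), (221.5, np.float64(3.7), 2.2), (229.5, np.float64(-2.9), -2.9), (232.5, np.float64(-2.2), -4.8), (236.5, np.float64(7.3), -7.4), (241.5, np.float64(-21.2), -10.7), (248.5, np.float64(3.2), -15.4), (251.5, np.float64(4.5), -17.4), (255.5, np.float64(4.8), -20.1)]
e4 310 [(150.5, np.float64(6.6), 44.3), (159.5, np.float64(2.6), 39.3), (181.5, np.float64(3.5), 26.6), (185.5, np.float64(3.5), 24.3), (202.5, np.float64(6.2), 14.1), (217.5, np.float64(-2.4), 4.8), (236.5, np.float64(28.4), -7.4), (242.5, np.float64(-36.8), -11.4), (251.5, np.float64(4.2), -17.4), (255.5, np.float64(5.8), -20.1)]
```

Emit:
step_arm(
  moves=[
    [[0,0,0.1,0],[0,0,0.1,0],[0,0,0,0]],
  ],
)

```text
t: 9.82
tool_pos: [0.6431, 0.0084, 0.1471]
tool_rot: [2.365, -2.066, -0.001]
contact_force: [2.9, 0.6, -0.1]
opening: 0.0357
```

```bash
python3 edges.py e5
```

```text
9.82 [0.6431 0.0084 0.1471] yaw -1.435982703919362 F [ 2.8771  0.6212 -0.1042] F.s 2.934181671514786 s,w mm 0.12478834369620352 39.14547499599237
[(148.5, 7), (158.5, 4), (174.5, -10), (180.5, 9), (186.5, 12), (200.5, -7), (208.5, 8), (242.5, -17), (259.5, 11), (270.5, -44)]
```

Emit:
step_arm(
  moves=[
    [[0,0,0.1,0],[0,0,0.1,0],[0,0,0.1,0],[0,0,0,0]],
  ],
)

```text
t: 10.2
tool_pos: [0.6424, 0.0085, 0.1495]
tool_rot: [2.365, -2.066, -0.003]
contact_force: [0.3, 0.5, -2.2]
opening: 0.0354
```

```bash
python3 edges.py e6;  python3 - <<'E'
import cv2,numpy as np,sys
sys.path.insert(0,".")
from station import viewer
a=viewer.get_image("scene");cv2.imwrite("pics/s2.png",a)
b=viewer.get_image("top");cv2.imwrite("pics/t2.png",b)
E
```

```text
10.2 [0.6424 0.0085 0.1495] yaw -1.436014144577771 F [ 0.2685  0.5054 -2.1852] F.s 0.3335663226796706 s,w mm -0.49078564885150056 41.458905580404284
[(146.5, 4), (158.5, 5), (174.5, -10), (180.5, 10), (185.5, 13), (200.5, -7), (209.5, 9), (242.5, -18), (259.5, 12), (270.5, -45)]
```

The force vanished on lifting, so the claw had ridden against and over the lip edge and was not in the slot. The driver needs to come in about 3–4 mm lower, so I back off up-slope and re-enter lower.

Emit:
step_arm(
  moves=[
    [[0,0,0.4,0],[0.3,0.04,0,0],[0.3,0.04,0,0],[0.3,0.04,0,0],[0,0,-0.4,0],[0,0,-0.3,0],[0,0,-0.2,0],[0,0,-0.1,0],[0,0,-0.1,0],[0,0,0,0]],
  ],
)

```text
t: 11.18
tool_pos: [0.6522, 0.0097, 0.1428]
tool_rot: [2.366, -2.067, -0.001]
contact_force: [0.5, 0.7, -2.2]
opening: 0.0356
```

```bash
python3 edges.py e7
```

```text
11.18 [0.6522 0.0097 0.1428] yaw -1.4360114351434219 F [ 0.5395  0.7188 -2.1935] F.s 0.6306626847472104 s,w mm 9.37535772856963 34.81504508161022
[(96.5, 15), (102.5, 4), (105.5, -6), (172.5, 6), (175.5, -9), (180.5, 9), (185.5, 12), (201.5, -8), (208.5, 9), (242.5, -16), (260.5, 12), (270.5, -45)]
```

Emit:
step_arm(
  moves=[
    [[-0.1,-0.013,0,0],[-0.1,-0.013,0,0],[-0.1,-0.013,0,0],[-0.1,-0.013,0,0],[-0.1,-0.013,0,0],[0,0,0,0]],
  ],
)

```text
t: 11.73
tool_pos: [0.6473, 0.009, 0.1433]
tool_rot: [2.366, -2.067, -0.0]
contact_force: [0.1, -0.6, -2.3]
opening: 0.0358
```

Emit:
step_arm(
  moves=[
    [[-0.1,-0.013,0,0],[-0.1,-0.013,0,0],[0,0,0,0]],
  ],
)

```text
t: 11.98
tool_pos: [0.6459, 0.0088, 0.1436]
tool_rot: [-2.365, 2.066, -0.002]
contact_force: [1.8, 0.0, -1.1]
opening: 0.036
```

Emit:
step_arm(
  moves=[
    [[-0.1,-0.013,0,0],[-0.1,-0.013,0,0],[0,0,0,0]],
  ],
)

```text
t: 12.23
tool_pos: [0.6448, 0.0086, 0.1443]
tool_rot: [-2.364, 2.065, -0.004]
contact_force: [5.5, 0.1, -1.6]
opening: 0.0358
```

```bash
python3 edges.py e8
```

```text
12.23 [0.6448 0.0086 0.1443] yaw -1.4360110226592588 F [ 5.4752  0.1354 -1.6288] F.s 5.444026489710841 s,w mm 1.8194906402223259 36.3050815430815
[(153.5, 6), (158.5, 4), (174.5, -9), (180.5, 9), (185.5, 13), (200.5, -7), (208.5, 7), (242.5, -17), (260.5, 11), (270.5, -42)]
```

Emit:
step_arm(
  moves=[
    [[-0.1,-0.013,-0.05,0],[-0.1,-0.013,-0.05,0],[-0.1,-0.013,-0.05,0],[-0.1,-0.013,0,0],[0,0,0,0]],
  ],
)

```text
t: 12.7
tool_pos: [0.6401, 0.0079, 0.1428]
tool_rot: [-2.365, 2.066, -0.002]
contact_force: [4.4, 1.2, 3.3]
opening: 0.0356
```

```bash
python3 edges.py e9
```

```text
12.7 [0.6401 0.0079 0.1428] yaw -1.4359670727614555 F [4.402  1.1649 3.2878] F.s 4.517990303104825 s,w mm -2.9237826647072502 34.80836890318866
[(142.5, 7), (152.5, 5), (173.5, -11), (180.5, 9), (187.5, 11), (201.5, -6), (204.5, -5), (209.5, 5), (211.5, 7), (243.5, -13), (263.5, 12), (273.5, -40)]
```

Run:
```python
from fit import *
for n,tp,b,o in(("e8",(.6448,.0086,.1443),158.5,(185.5,242.5,260.5)),("e9",(.6401,.0079,.1428),152.5,(187.5,243.5,263.5))):
  k=np.load(f"pics/{n}.npy",allow_pickle=True).item()
  ob=[(45,44,o[0]),(20,44,o[1]),(20,58,o[2])]
  for q in (ob,ob+[(45,0,b)]):
    r=fit(k,np.array(tp),-1.436,q);a=np.radians(r[2]);s=1e3*((np.array(tp)-[.643,.008,.108])@[.991,.1336,0]);w=1e3*(tp[2]-.108)
    P=lambda x,z:np.round((s+r[0]+x*np.cos(a)-z*np.sin(a),w+r[1]+x*np.sin(a)+z*np.cos(a)),1)
    print(n,np.round(r[:3],2),r[3],"root",P(18,0),"toeTip",P(14.8,-5),"toeBot",P(14.8,-11),"corner",P(26,-11))
```

```text
e8 [ -4.62 -21.83   1.73] [-0.  0. -0.] root [15.2 15. ] toeTip [12.2  9.9] toeBot [12.4  3.9] corner [23.6  4.3]
e8 [ -4.11 -21.96   2.26] [-0.  -0.2  0.1  0.1] root [15.7 15. ] toeTip [12.7  9.9] toeBot [13.   3.9] corner [24.2  4.4]
e9 [ -2.26 -22.09   4.81] [-0.  0.  0.] root [12.8 14.2] toeTip [10.  9.] toeBot [10.5  3. ] corner [21.7  3.9]
e9 [ -0.14 -22.22   6.83] [-0.1 -0.6  0.5  0.2] root [14.8 14.7] toeTip [12.3  9.4] toeBot [13.   3.4] corner [24.1  4.7]
```

Emit:
step_arm(
  moves=[
    [[-0.1,-0.013,-0.05,0],[-0.1,-0.013,-0.05,0],[-0.1,-0.013,-0.05,0],[0,0,0,0]],
  ],
)

```text
t: 13.08
tool_pos: [0.6362, 0.0074, 0.1401]
tool_rot: [2.366, -2.067, -0.0]
contact_force: [3.4, 0.3, 3.6]
opening: 0.0358
```

```bash
python3 edges.py e10
```

```text
13.08 [0.6362 0.0074 0.1401] yaw -1.4360804371317442 F [3.4488 0.2999 3.6157] F.s 3.4577843797505614 s,w mm -6.799062015464294 32.117504207215084
[(131.5, -4), (133.5, 9), (146.5, 18), (148.5, -6), (172.5, -8), (182.5, 7), (190.5, 12), (205.5, -8), (212.5, 6), (214.5, 4), (244.5, -10), (266.5, 11), (276.5, -38)]
```

```bash
cat > pose.py <<'E'
from fit import *
import sys
def pose(n,tp,b,o):
  k=np.load(f"pics/{n}.npy",allow_pickle=True).item();tp=np.array(tp)
  ob=[(45,44,o[0]),(20,44,o[1]),(20,58,o[2])]
  for q in (ob,ob+[(45,0,b)]):
    r=fit(k,tp,-1.436,q);a=np.radians(r[2]);s=1e3*((tp-[.643,.008,.108])@[.991,.1336,0]);w=1e3*(tp[2]-.108)
    P=lambda x,z:np.round((s+r[0]+x*np.cos(a)-z*np.sin(a),w+r[1]+x*np.sin(a)+z*np.cos(a)),1)
    print(n,np.round(r[:3],2),r[3],"root",P(18,0),"toeTip",P(14.8,-5),"toeBot",P(14.8,-11),"corner",P(26,-11),"latchnose",P(-14.8,-10.7))
E
python3 - <<'E'
from pose import *
pose("e10",(.6362,.0074,.1401),147,(190.5,244.5,266.5))
import numpy as np
h=np.array([.991,.1336,0])
for n in("e8","e9","e10"):
  k=np.load(f"pics/{n}.npy",allow_pickle=True).item()
  g=cv2.cvtColor(cv2.imread(f"pics/{n}.png"),cv2.COLOR_BGR2GRAY).astype(float)
  for c0,c1 in((188,200),(310,322)):
    p=g[170:235,c0:c1].mean(1);e=np.diff(p)
    print(n,c0,[(170.5+j,round(e[j],1),round(float(1e3*((onz("w",((c0+c1)/2,171+j),.1167,k)-[.643,.008,0])@h)),1)) for j in range(2,len(e)-2) if abs(e[j])>2.2 and abs(e[j])==max(abs(e[j-2:j+3]))])
E
```

```text
e10 [  0.17 -23.46   8.4 ] [ 0.  0. -0.] root [11.2 11.3] toeTip [8.7 5.9] toeBot [ 9.6 -0.1] corner [20.7  1.6] latchnose [-19.7  -4.1]
e10 [  3.83 -22.95  11.57] [-0.1 -1.   0.8  0.3] root [14.6 12.8] toeTip [12.5  7.2] toeBot [13.7  1.3] corner [24.7  3.6] latchnose [-15.3  -4.3]
e8 188 [(197.5, np.float64(-2.2), 18.5), (205.5, np.float64(8.8), 13.6)]
e8 310 [(197.5, np.float64(-2.6), 18.5), (204.5, np.float64(8.9), 14.3), (224.5, np.float64(2.7), 1.9)]
e9 188 [(185.5, np.float64(2.8), 21.2), (198.5, np.float64(7.1), 13.6), (217.5, np.float64(2.4), 2.1), (228.5, np.float64(-2.8), -4.8)]
e9 310 [(184.5, np.float64(2.8), 21.8), (197.5, np.float64(8.9), 14.2), (214.5, np.float64(-2.2), 3.9), (222.5, np.float64(2.5), -1.0), (229.5, np.float64(2.5), -5.4)]
e10 188 [(180.5, np.float64(2.6), 21.0), (189.5, np.float64(3.0), 15.9), (192.5, np.float64(5.9), 14.2), (195.5, np.float64(-5.8), 12.4), (199.5, np.float64(-2.4), 10.1), (202.5, np.float64(-2.2), 8.3), (207.5, np.float64(3.4), 5.4), (224.5, np.float64(3.1), -4.9)]
e10 310 [(192.5, np.float64(6.6), 14.2), (210.5, np.float64(-2.2), 3.6), (222.5, np.float64(-2.2), -3.7), (229.5, np.float64(21.0), -8.0)]
```

Emit:
step_arm(
  moves=[
    [[0.15,0.02,0.05,0],[0.15,0.02,0.05,0],[0,0,0,0],[0,0,0,0]],
  ],
)

```text
t: 13.47
tool_pos: [0.6379, 0.0081, 0.1392]
tool_rot: [2.364, -2.065, -0.006]
contact_force: [-0.4, -0.4, -2.3]
opening: 0.0359
```

```bash
python3 edges.py e11
```

```text
13.47 [0.6379 0.0081 0.1392] yaw -1.4359869656855153 F [-0.4074 -0.4353 -2.3394] F.s -0.46188264603130547 s,w mm -5.089493019321888 31.216012543484396
[(136.5, -4), (138.5, 10), (146.5, 8), (172.5, -9), (182.5, 7), (190.5, 10), (205.5, -8), (212.5, 5), (214.5, 5), (243.5, -10), (266.5, 11), (276.5, -38)]
```

Emit:
step_arm(
  moves=[
    [[0.12,0.016,0,0],[0,0,-0.15,0],[0,0,-0.15,0],[0,0,0,0],[0,0,0,0]],
  ],
)

```text
t: 13.93
tool_pos: [0.6405, 0.0082, 0.138]
tool_rot: [2.366, -2.067, -0.001]
contact_force: [-0.2, -0.1, -2.5]
opening: 0.0358
```

```bash
python3 edges.py e12; python3 -c "
from pose import *
pose('e12',readout.get_obs()['tool_pos'],146.5,(190.5,243.5,266.5))"
```

```text
13.93 [0.6405 0.0082 0.138 ] yaw -1.436007238873522 F [-0.2474 -0.1364 -2.4887] F.s -0.26344722355940065 s,w mm -2.474186906444173 29.96033491839338
[(143.5, -4), (145.5, 8), (172.5, -7), (182.5, 7), (190.5, 10), (205.5, -8), (212.5, 5), (244.5, -10), (266.5, 10), (269.5, -4), (276.5, -36)]
e12 [  2.29 -23.87  10.56] [0. 0. 0.] root [17.6  9.6] toeTip [15.4  4.1] toeBot [16.5 -1.8] corner [27.5  0.2] latchnose [-12.7  -7. ]
e12 [  4.14 -23.5   12.12] [-0.  -0.5  0.4  0.1] root [19.4 10.4] toeTip [17.3  4.8] toeBot [18.6 -1. ] corner [29.5  1.3] latchnose [-10.4  -6.9]
```

Emit:
step_arm(
  moves=[
    [[-0.086,-0.0115,-0.05,0],[-0.086,-0.0115,-0.05,0],[-0.086,-0.0115,-0.05,0],[-0.086,-0.0115,-0.05,0],[0,0,0,0]],
  ],
)

```text
t: 14.4
tool_pos: [0.637, 0.0077, 0.1361]
tool_rot: [2.366, -2.067, -0.001]
contact_force: [0.8, -0.1, -2.2]
opening: 0.0356
```

Emit:
step_arm(
  moves=[
    [[-0.086,-0.0115,-0.05,0],[-0.086,-0.0115,-0.05,0],[-0.086,-0.0115,-0.05,0],[0,0,0,0]],
  ],
)

```text
t: 14.73
tool_pos: [0.6346, 0.0073, 0.1347]
tool_rot: [-2.366, 2.067, -0.0]
contact_force: [-0.1, -0.4, -1.3]
opening: 0.0356
```

```bash
python3 edges.py e13
```

```text
14.73 [0.6346 0.0073 0.1347] yaw -1.4360286864171945 F [-0.127  -0.4115 -1.2635] F.s -0.1808226960715853 s,w mm -8.42469002953046 26.693985675289454
[(128.5, -4), (130.5, 8), (147.5, 8), (172.5, -9), (182.5, 7), (190.5, 12), (205.5, -8), (213.5, 6), (244.5, -12), (266.5, 10), (276.5, -37)]
```

Emit:
step_arm(
  moves=[
    [[-0.086,-0.0115,-0.05,0],[-0.086,-0.0115,-0.05,0],[0,0,0,0]],
  ],
)

```text
t: 15.03
tool_pos: [0.6342, 0.0073, 0.1345]
tool_rot: [-2.364, 2.065, -0.004]
contact_force: [4.5, 1.9, -1.9]
opening: 0.0355
```

```bash
python3 edges.py e14
```

```text
15.03 [0.6342 0.0073 0.1345] yaw -1.4359580448050315 F [ 4.4866  1.8689 -1.9474] F.s 4.6958966947690834 s,w mm -8.861540068219012 26.548246814651634
[(129.5, 5), (146.5, 17), (148.5, -7), (172.5, -8), (182.5, 7), (190.5, 11), (205.5, -7), (213.5, 6), (244.5, -11), (266.5, 11), (276.5, -36)]
```

Emit:
step_arm(
  moves=[
    [[0,0,0.1,0],[0,0,0.1,0],[0,0,0,0]],
  ],
)

```text
t: 15.33
tool_pos: [0.6339, 0.0072, 0.1354]
tool_rot: [-2.364, 2.065, -0.003]
contact_force: [7.0, 0.4, -5.6]
opening: 0.0358
```

```bash
python3 edges.py e15
```

```text
15.33 [0.6339 0.0072 0.1354] yaw -1.4360272335961428 F [ 7.0468  0.3781 -5.5763] F.s 7.033875073783379 s,w mm -9.11013405946466 27.43608471605556
[(126.5, -4), (128.5, 9), (146.5, 17), (148.5, -6), (173.5, -7), (182.5, 6), (190.5, 11), (205.5, -7), (207.5, -5), (213.5, 6), (215.5, 4), (243.5, -10), (266.5, 10), (276.5, -37)]
```

Hooked: lifting now pulls the tool down (Fz −5.6 N against about −2.4 N hanging free). I undo the lift, swing the lower end down and let go.

Emit:
step_arm(
  moves=[
    [[0,0,-0.1,0],[0,0,-0.1,0],[-0.1,-0.013,-0.025,0],[-0.1,-0.013,-0.025,0],[-0.1,-0.013,-0.025,0],[0,0,0,0]],
  ],
)

```text
t: 15.88
tool_pos: [0.631, 0.0067, 0.1334]
tool_rot: [-2.364, 2.066, -0.004]
contact_force: [6.4, 1.0, -3.0]
opening: 0.0359
```

```bash
python3 edges.py e16;python3 -c "
from pose import *
pose('e16',readout.get_obs()['tool_pos'],145,(192,244.5,268))"
```

```text
15.88 [0.631  0.0067 0.1334] yaw -1.4360526703506273 F [ 6.3715  1.0077 -2.9969] F.s 6.448767150358921 s,w mm -12.096776499736665 25.43739028319329
[(118.5, -5), (120.5, 9), (142.5, 11), (172.5, -10), (183.5, 7), (192.5, 9), (207.5, -7), (214.5, 7), (243.5, -7), (268.5, 10), (272.5, -6), (278.5, -41)]
e16 [  2.65 -23.85  11.53] [-0.  0.  0.] root [8.2 5.2] toeTip [ 6.  -0.4] toeBot [ 7.2 -6.2] corner [18.2 -4. ] latchnose [-21.8 -11.9]
e16 [  5.46 -23.15  13.84] [-0.  -0.7  0.6  0.2] root [10.8  6.6] toeTip [8.9 1. ] toeBot [10.3 -4.9] corner [21.2 -2.2] latchnose [-18.5 -11.6]
```

Emit:
step_arm(
  moves=[
    [[-0.1,-0.013,-0.025,0],[-0.1,-0.013,-0.025,0],[-0.1,-0.013,-0.025,0],[0,0,0,0]],
  ],
)

```text
t: 16.27
tool_pos: [0.6279, 0.0063, 0.1324]
tool_rot: [-2.364, 2.065, -0.004]
contact_force: [7.7, 1.2, -3.2]
opening: 0.0354
```

```bash
python3 edges.py e17
```

```text
16.27 [0.6279 0.0063 0.1324] yaw -1.436063328748722 F [ 7.6994  1.1985 -3.1696] F.s 7.790196493247264 s,w mm -15.15597822108326 24.437120291745703
[(109.5, -4), (111.5, 7), (138.5, 15), (171.5, -7), (183.5, 10), (193.5, 9), (197.5, -7), (208.5, -7), (216.5, 5), (243.5, -6), (270.5, 9), (273.5, -6), (279.5, -40)]
```

Emit:
step_arm(
  moves=[
    [[0.1,0.013,0,0],[0,0,0,0]],
  ],
)

```text
t: 16.48
tool_pos: [0.6281, 0.0063, 0.1325]
tool_rot: [2.366, -2.067, 0.001]
contact_force: [3.9, 1.2, -1.2]
opening: 0.0354
```

Emit:
step_arm(
  moves=[
    [[0,0,0,0],[0,0,0,0],[0,0,0,0],[0,0,0,0],[0,0,0,0],[0,0,0,0]],
  ],
  grip=0,
)

```text
t: 16.98
tool_pos: [0.6277, 0.0065, 0.1322]
tool_rot: [2.366, -2.067, -0.001]
contact_force: [-1.4, 0.2, -0.7]
opening: 0.0854
```

Emit:
step_arm(
  moves=[
    [[0,0,2,0],[0,0,3,0],[-0.5,0,3,0],[-1.5,0,2,0],[-1.5,0,0,0],[-1.5,0,0,0],[0,0,0,0],[0,0,0,0]],
  ],
  grip=1,
)

```text
t: 17.65
tool_pos: [0.5777, 0.0065, 0.2324]
tool_rot: [-2.366, 2.067, -0.001]
contact_force: [0.1, -0.4, 0.2]
opening: -0.0003
```

```bash
python3 look.py r1 driver shoulder claw rail_free
```

```text
17.65 [0.5777 0.0065 0.2324] yaw -1.4361 F [ 0.1    -0.4255  0.1896] op -0.00034961946565993185
driver [([459.9, 206.7], 0.88), ([264.0, 105.7], 0.77)]
shoulder [([264.6, 173.0], 0.9), ([479.5, 198.1], 0.77)]
claw [([459.0, 213.1], 0.57)]
rail_free []
```

View pics/r1.png

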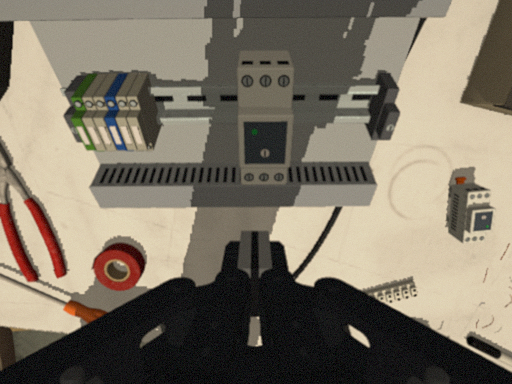

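The driver hangs on the rail, square, between the terminal blocks (column 158) and the end clamp (column 372). Its shoulder is around (265,173) and the closed fingers sit ahead of it at column 256.

Run:
```python
from fit import *
np.set_printoptions(precision=4,suppress=True)
k=np.load("pics/r1.npy",allow_pickle=True).item();tp=np.array([.5777,.0065,.2324])
h=np.array([.991,.1336,0]);l=np.array([-.1336,.991,0])
for p,z in(((264.6,173),.141),((264,184),.137),((264,168),.145),((264,122),.163),((264,53),.165)):
  X=onz("w",p,z,k);print(p,X,"s",1e3*(X-[.643,.008,0])@h,"lat rel tool",1e3*(X-tp)@l)
```

```text
(264.6, 173) [0.5939 0.0014 0.141 ] s -49.57315760779758 lat rel tool -7.163515772443889
(264, 184) [0.584  0.0004 0.137 ] s -59.466567402048284 lat rel tool -6.907968527635746
(264, 168) [0.5986 0.0027 0.145 ] s -44.71448894228593 lat rel tool -6.550825533487998
(264, 122) [0.6335 0.0082 0.163 ] s -9.390463589704892 lat rel tool -5.730313715918617
(264, 53) [0.6749 0.0142 0.165 ] s 32.45067367598779 lat rel tool -5.309184493970531
```

Emit:
step_arm(
  moves=[
    [[0.3,-0.6,-1,0],[0,0,-2,0],[0,0,-2,0],[0,0,-1.5,0],[0,0,-1,0],[0,0,-0.7,0],[0,0,-0.3,0],[0,0,0,0]],
  ],
)

```text
t: 18.57
tool_pos: [0.5809, 0.0004, 0.1466]
tool_rot: [2.365, -2.067, -0.001]
contact_force: [0.1, -0.8, -0.1]
opening: -0.0003
```

Emit:
step_arm(
  moves=[
    [[0,0,-0.2,0],[0,0,-0.2,0],[0,0,-0.1,0],[0,0,0,0]],
  ],
)

```text
t: 18.9
tool_pos: [0.5811, 0.0005, 0.1426]
tool_rot: [-2.366, 2.066, -0.001]
contact_force: [0.0, 0.4, -0.0]
opening: 0.0001
```

Emit:
step_arm(
  moves=[
    [[-0.03,0,-0.1,0],[-0.03,0,-0.1,0],[0,0,0,0]],
  ],
)

```text
t: 19.15
tool_pos: [0.5802, 0.0005, 0.1401]
tool_rot: [2.366, -2.067, -0.0]
contact_force: [-0.8, -0.2, -0.4]
opening: -0.0001
```

Emit:
step_arm(
  moves=[
    [[-0.03,0,-0.1,0],[-0.03,0,-0.1,0],[0,0,0,0]],
  ],
)

```text
t: 19.4
tool_pos: [0.5798, 0.0005, 0.1383]
tool_rot: [-2.366, 2.067, -0.0]
contact_force: [-0.7, -0.8, 1.4]
opening: -0.0003
```

Emit:
step_arm(
  moves=[
    [[-0.02,0,-0.1,0],[-0.02,0,-0.1,0],[0,0,0,0]],
  ],
)

```text
t: 19.65
tool_pos: [0.5793, 0.0004, 0.1365]
tool_rot: [2.366, -2.067, 0.0]
contact_force: [-1.4, -0.3, 3.2]
opening: 0.0001
```

Emit:
step_arm(
  moves=[
    [[-0.02,0,-0.1,0],[-0.02,0,-0.1,0],[0,0,0,0]],
  ],
)

```text
t: 19.9
tool_pos: [0.5787, 0.0004, 0.1342]
tool_rot: [2.366, -2.066, -0.001]
contact_force: [-2.7, -1.4, 3.2]
opening: 0.0002
```

Emit:
step_arm(
  moves=[
    [[-0.02,0,-0.1,0],[-0.02,0,-0.1,0],[0,0,0,0]],
  ],
)

```text
t: 20.15
tool_pos: [0.5784, 0.0006, 0.1313]
tool_rot: [-2.366, 2.067, 0.001]
contact_force: [0.2, -0.2, 0.7]
opening: -0.0001
```

Emit:
step_arm(
  moves=[
    [[-0.02,0,-0.1,0],[-0.02,0,-0.1,0],[0,0,0,0]],
  ],
)

```text
t: 20.4
tool_pos: [0.5779, 0.0006, 0.1296]
tool_rot: [2.366, -2.067, -0.001]
contact_force: [0.6, 0.9, -0.4]
opening: 0.0002
```

Emit:
step_arm(
  moves=[
    [[-0.02,0,-0.1,0],[-0.02,0,-0.1,0],[0,0,0,0]],
  ],
)

```text
t: 20.65
tool_pos: [0.5776, 0.0005, 0.1279]
tool_rot: [2.366, -2.067, -0.0]
contact_force: [-0.2, 1.7, 0.1]
opening: -0.0003
```

```bash
python3 look.py r2 shoulder driver; python3 -c "
import cv2;a=cv2.imread('pics/r2.png');print(a.shape)"
```

```text
20.65 [0.5776 0.0005 0.1279] yaw -1.436 F [-0.1984  1.659   0.0991] op -0.0002868405259824286
shoulder [([260.4, 226.9], 0.85)]
driver [([257.1, 113.1], 0.9)]
(384, 512, 3)
```

Emit:
step_arm(
  moves=[
    [[-0.02,0,-0.1,0],[-0.02,0,-0.1,0],[0,0,0,0]],
  ],
)

```text
t: 21.05
tool_pos: [0.5771, 0.0005, 0.1259]
tool_rot: [2.366, -2.067, -0.001]
contact_force: [-0.5, 0.3, -0.7]
opening: 0.0002
```

Emit:
step_arm(
  moves=[
    [[-0.02,0,-0.1,0],[-0.02,0,-0.1,0],[0,0,0,0]],
  ],
)

```text
t: 21.3
tool_pos: [0.5771, 0.0004, 0.1247]
tool_rot: [-2.366, 2.067, -0.0]
contact_force: [-1.1, -0.1, 2.8]
opening: -0.0002
```

Emit:
step_arm(
  moves=[
    [[0,0,-0.1,0],[0,0,0,0]],
  ],
)

```text
t: 21.47
tool_pos: [0.577, 0.0004, 0.1243]
tool_rot: [2.366, -2.067, 0.0]
contact_force: [-3.9, 0.6, 6.3]
opening: -0.0002
```

Emit:
step_arm(
  moves=[
    [[0,0,-0.1,0],[0,0,0,0]],
  ],
)

```text
t: 21.63
tool_pos: [0.577, 0.0004, 0.124]
tool_rot: [2.366, -2.066, -0.0]
contact_force: [-5.8, -0.4, 9.2]
opening: 0.0001
```

```bash
python3 look.py r3 shoulder driver
python3 - <<'E'
import cv2,numpy as np
a=cv2.imread('pics/r1.png')[30:230,180:340];b=cv2.imread('pics/r3.png')[0:260,160:360]
f=lambda x,h:cv2.resize(x,(int(x.shape[1]*h/x.shape[0]),h),interpolation=3)
from station import viewer
s=viewer.get_image("scene")[130:260,90:260];cv2.imwrite('pics/fin1.png',np.hstack([f(b,420),f(s,420)[:, :420]]))
E
```

```text
21.63 [0.577  0.0004 0.124 ] yaw -1.4359 F [-5.8044 -0.3651  9.1735] op 0.00012359593937419074
shoulder [([257.4, 225.9], 0.76)]
driver [([255.7, 111.0], 0.57)]
```

Force reached about 11 N, directed square to the panel, with almost no travel, which looks like the hard stop. I stop pushing, back off and check the tilt from the same viewpoint as before.

Emit:
step_arm(
  moves=[
    [[-0.05,0,0.5,0],[-0.05,0,1,0],[0,0,3,0],[0.1,0.3,3,0],[0.1,0.3,3,0],[0,0,0.3,0],[0,0,0,0],[0,0,0,0]],
  ],
)

```text
t: 22.5
tool_pos: [0.5778, 0.0065, 0.2301]
tool_rot: [-2.366, 2.067, -0.0]
contact_force: [-0.2, 0.1, -1.4]
opening: -0.0001
```

```bash
python3 look.py r4 shoulder driver
python3 - <<'E'
import cv2,numpy as np
f=lambda n:cv2.resize(cv2.imread(f'pics/{n}.png')[30:215,200:320],None,fx=3.1,fy=3.1,interpolation=3)
cv2.imwrite('pics/fin.png',np.hstack([f('r1'),f('r4')]))
E
```

```text
22.5 [0.5778 0.0065 0.2301] yaw -1.4359 F [-0.1685  0.0611 -1.4286] op -8.055708868607623e-05
shoulder [([267.2, 174.5], 0.87), ([478.2, 198.9], 0.64)]
driver [([462.9, 205.6], 0.93), ([263.5, 107.0], 0.84)]
```

View pics/fin.png

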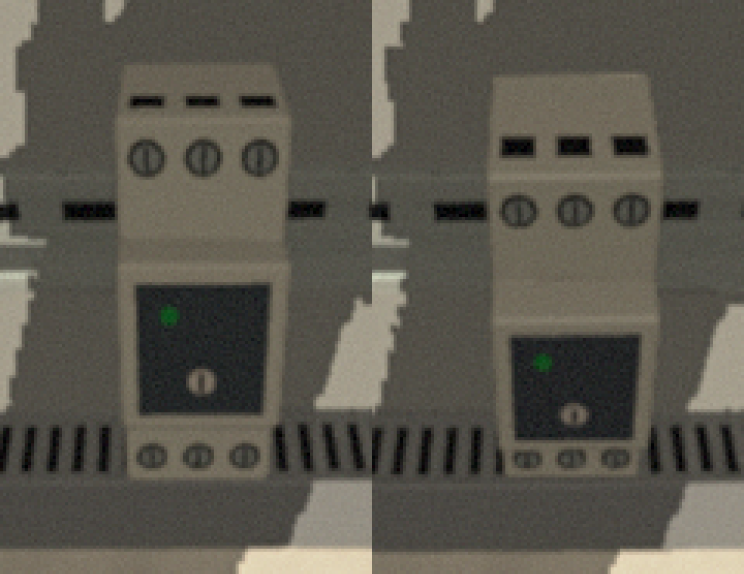

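The driver has clearly rotated between the two views: the claw-end face runs y 74–178 in the right picture against 65–115 in the left. I fit the tilt from these edges.

Run:
```python
from h import *
from scipy.optimize import least_squares
h=np.array([.991,.1336,0]);u=np.array([0,0,1.]);A=np.array([.643,.0068,.108])
def go(n,obs):
  k=np.load(f"pics/{n}.npy",allow_pickle=True).item()
  def r(q):
    c,s=np.cos(q[2]),np.sin(q[2])
    return [proj(A+1e-3*((q[0]+c*x-s*z)*h+(q[1]+s*x+c*z)*u),k)[1]-(30+y/3.1) for x,z,y in obs]
  s=least_squares(r,[0,0,.4]);print(n,s.x[:2],"pitch",np.degrees(s.x[2]),np.round(s.fun,1))
X=[(45,0),(45,44),(20,44),(20,58),(-20,58),(-45,44)]
go("r1",[(*x,y) for x,y in zip(X,(65,116,240,262,425,478))])
go("r4",[(*x,y) for x,y in zip(X,(74,178,280,320,449,474))])
```

```text
r1 [-3.70222546 -1.65626565] pitch 19.468032159863103 [-0.   0.7 -1.2  0.1  0.3  0.1]
r4 [-3.29533279 -5.74918258] pitch 32.1812358226163 [-0.   0.2 -0.2  0.   0.   0.1]
```

```bash
python3 -c "
from station import readout,ctrl
print(ctrl.finish_job());print(readout.get_obs()['t'])"
```

```text
the job is handed in; nothing more can be done
None
the job is handed in; nothing more can be done
```

The middle-sized driver is clipped onto the rail's free stretch with its latch end down, and I handed the job in at about 22.6 s of the 42 s allowed.

**What I did:** I gripped the driver across its width and pressed its claw against the upper lip to tilt it in the grip. I then hooked it, let go, and pushed on the shoulder with closed fingers until it was home. The arm then backed off about 10 cm and touches nothing.

**Last checks:**
- **Hooked:** lifting slightly pulled the tool down, −5.6 N against about −2.4 N when hanging free.
- **Clicked home:** the driver turned 12.7 degrees between the hanging view and the last view. That matches the 12 degrees from nose-on-lip to home, and it stayed flat after release.
- **Push force:** at most about 11 N in the readings, ending square to the panel at a hard stop.

**What disagreed:**
- The first hooking try came in about 3–4 mm too high and rode over the lip. I re-entered lower.
- The contact points lay 2–3 mm from where the camera put the rail.
- I did not see the 6–14 N peak at the click. Force fell away after about 4 N in the readings taken, and I pushed on to the hard stop.
- The last fit read 32 degrees of pitch against 30 expected, and read about 1.5 degrees high on the hanging view too.
- I did not check the latch itself from close up.
- I did not check the bystanders again at the end, but no unexpected contact force showed near them.

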